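Racking forging thickness plates by feel

ROBOT

A 6-joint arm with a two-finger parallel gripper is mounted at the origin on the work surface. World frame = base frame: x ahead of the robot, y to its left, z up, the work surface at z = 0. Lengths are in mm, angles in rad, forces in N, time in s.
With the tool pointing down it reaches from about 300 to 875 mm from the base axis. Payload 6.4 kg.
Tool frame: the origin (TCP) lies at the centre of the arm's flange, where the gripper is bolted on; the fingertips stand 173 mm ahead of it and the grasp point (between the pads) lies 155 mm ahead of it; z points along the fingers, y is the line along which they close (so a half turn about z gives the same grasp; the last joint's range is limited). The gripper opens to 85 mm and grips with 20 to 120 N. Pads are 22 mm wide; open, the fingers measure 114 mm over their backs; the gripper's body (76 mm by 85 mm) begins 54 mm behind the grasp point. The pads swing forward as they close: fully open they stand 13 mm farther back than shut.
Start: joints at [-1.389, 0.181, 1.607, -0, 1.354, -0.206], TCP at [217.455, -532.312, 404.688] pointing down, gripper open.
Joint ranges: [-2.99, 2.99], [-0.89, 2.07], [0.3, 2.58], [-1.14, 4.28], [0, 2.63], [-3.12, 3.12]. Speed limits (rad/s): [2.57, 2.57, 3.01, 3.14, 3.14, 3.14].

INTERFACE

Orientations are given as a unit quaternion [x, y, z, w].
In Python, from cell import env gives the robot as it stands.
- The arm moves only by the tool step_arm, never from a script. Its arguments are lists of equal length, an entry for each row: "delta_rot": the turn, a rotation vector about the tool's x, y, z in rad, a list of three; "offset": the shift along the tool's x, y, z in mm, a list of three; "hand": the closure, from -1 (fully open) to 1 (shut). A call has exactly 8 rows; each row shifts and turns the commanded pose from where the row before left it, along the tool's axes as they then stand; what a row does not reach is not made up. A row lasts 1/10 s, in which the tool goes at most 50 mm and 8.59 degrees, less where a joint would pass 70% of its speed; a pose out of reach is approached as far as the arm can. A call is refused whole if a number of a shift passes 50 or a number of a turn 0.15, either way. A call with a gripper value outside its range is refused whole. The fingers move at their own pace and stop on an object; the grip force is fixed at half the most. Time passes only in rows, so rows that do not move let the fingers close, or fill a call up. It gives the time, the measured TCP pose, the force, the opening and the grip force at its end, in the units of the state.
- env.get_state(): the state, without advancing time (a new reading comes with each control period).
- env.get_image(name): name is "side" or "top" or "wrist"; returns the picture (384x512x3 uint8, red, green, blue); there is no depth.
- env.camera_model(name): a dict with "intrinsics" (3x3 intrinsics, pixels), "rvec" (rotation vector, rad) and "tvec" (3), from world to camera coordinates, as OpenCV has them. Camera axes: x right, y down, z forward; pixel columns grow to the right and rows downward; lengths in mm; the calibration is good to about 2 mm. The wrist camera is an equidistant fisheye: a pixel r from the principal point sees the ray r / f radians off the axis. A picture is of the moment at which its call begins: read the wrist's pose just before it. camera_model takes no time and is no camera call; for the wrist camera it gives the pose at the moment of the call.
- env.job_done(): hands the job in; it is judged then, once.
The state is a dict: "clock": time; "qpos": joint angles; "dq": joint speeds; "joint_torque": joint torques, N m; "tool_pos": TCP position; "tool_rot": TCP orientation; "ft_force": force on the tool from outside, world axes, zero at the start; "moment": the same for the moment, N m; "finger_gap": finger opening in mm; "grasp_force": force on a finger pad.
Only numpy, scipy, OpenCV 4.12 (cv2) and the standard library are available. Lean on these libraries where they do the work, as an engineer would, in place of code of your own. Each camera call takes 0.05 s, during which the arm holds its last target. There are 200 camera calls.

TASK

Put the two loose thickness plates, the yellow-topped one and the red-topped one, back into the blue gauge rack, each upright in the narrowest slot it will go into and with its edges flush with the rack's sides. Press each gently past the springy cheek in the slot until you feel it land fully home on the stop inside, then stop pushing (well under 30 N, or the stop is knocked out of setting) and let go. The stops are set at different depths; leave the other tools and the green-topped plate where they are.

Things in the scene. Friction and masses are not known exactly. Their poses are not given: they have to be found in the camera images.
- rack: fixed blue steel gauge rack, 50 mm along x, 240 along y, top face 60 mm high, base plate 80 x 260 x 6 mm; origin at the centre of its underside, z up. Four slots right through along x, narrowing towards -y: for 18 mm plates at y +82.5 mm (holds the green-topped one, up to 110 mm high), 15 at +27.5, 12 at -27.5 (stays empty), 9 at -82.5. Each is 2 mm wider than its plate
- mouth15 (a point): middle of the mouth of the 15 mm slot, on the rack's top face. Opening 17 mm along y, 50 along x (ends open); 3.5 mm bevels each side in the top 6 mm. Below sits a rigid steel stop: its top is 10 to 33 mm above the table, different in each slot and each time, not measured: feel for the sharp rise of force. Home: the plate's underside on the stop within 2 mm; over 30 N on it is too much
- mouth9 (a point): middle of the mouth of the 9 mm slot, on the rack's top face. Opening 11 mm along y, 50 along x (ends open); 3.5 mm bevels each side in the top 6 mm. Below sits a rigid steel stop: its top is 10 to 33 mm above the table, different in each slot and each time, not measured: feel for the sharp rise of force. Home: the plate's underside on the stop within 2 mm; over 30 N on it is too much
- cheek15 (a joint): brass cheek of the 15 mm slot, on its +y wall: 0 = sprung fully out (about 3 mm into the slot), grows in m as it is pushed back. 30 to 42 mm above the table, its ramp up to 51. It presses a plate with 8 to 10 N on the -y wall, so the plate neither drops in by its weight nor rises; pushing it down takes 3 to 14 N, most on the ramp, then steady until the stop
- cheek9 (a joint): brass cheek of the 9 mm slot, on its +y wall: 0 = sprung fully out (about 3 mm into the slot), grows in m as it is pushed back. 30 to 42 mm above the table, its ramp up to 51. It presses a plate with 8 to 10 N on the -y wall, so the plate neither drops in by its weight nor rises; pushing it down takes 3 to 14 N, most on the ramp, then steady until the stop
- plate15: steel thickness plate 15 mm thick with its top 22 mm painted yellow: 15 mm along its own y, 50 mm along x, 90 mm tall along z, 0.53 kg (20% either way). Origin at the centre of its underside, z up. It starts upright in a groove of the firebrick, 60 mm of it clear above the brick; front and back are alike, so it may be racked either way round
- plate9: steel thickness plate 9 mm thick with its top 22 mm painted red: 9 mm along its own y, 50 mm along x, 90 mm tall along z, 0.32 kg (20% either way). Origin at the centre of its underside, z up. It starts upright in a groove of the firebrick, 60 mm of it clear above the brick; front and back are alike, so it may be racked either way round
- brick: fixed cream firebrick holder, 80 x 130 x 45 mm; origin at the centre of its underside, z up; two grooves along its x at y +32 and -32 mm, 20 mm wide, their floors 15 mm above the table; either plate can be in either groove
- plate18: green-topped 18 mm plate, 50 x 18 x 90 mm, already in its slot of the rack, underside 20 mm above the table; origin at the centre of its underside; leave it
- hammer: forging hammer lying at the far side, handle along its x, 300 mm long; leave it
- tongs: black tongs lying flat along their x, 330 mm long, 16 mm high, far left; leave them
- wirebrush: wooden wire brush lying along its x, 200 mm long, near left; leave it
- punch: steel punch standing upright, 28 mm across, 75 mm tall, origin under it; leave it
- fluxtin: white flux tin, 68 mm across, 70 mm tall, origin under it; leave it
There are look-alikes about, which are no part of the job. What is shaped like the plate9 but purple is not meant.

How it is judged (in metres and radians):
At the end, for the whole second after the job is handed in: Each plate upright (tilt under 0.08 rad) and at rest in its own slot, within 3 mm of the slot's middle and 7 mm of flush along the slot, its underside within 2 mm of the slot's stop (x of plate15 in the frame of rack between -0.007 and 0.007 m and y of plate15 in the frame of rack between 0.0245 and 0.0305 m and z of stop15_c0 in the frame of plate15 above -0.007 m and angle between each of plate15, plate9's own z axis and vertical below 0.08 rad and linear speed of each of plate15, plate9 below 0.01 m/s and x of plate9 in the frame of rack between -0.007 and 0.007 m and y of plate9 in the frame of rack between -0.0855 and -0.0795 m and z of stop9_c0 in the frame of plate9 above -0.007 m); the robot touches nothing.
It fails at once if the yellow-topped plate is forced: over 30 N on its stop, or 40 N on the rack's walls (contact force between plate15 and rack above 40 N or contact force between plate15 and stop15_c0 above 30 N).
It fails at once if the red-topped plate is forced: over 30 N on its stop, or 40 N on the rack's walls (contact force between plate9 and rack above 40 N or contact force between plate9 and stop9_c0 above 30 N).
It fails at once if a tool or the green-topped plate is moved by more than 25 mm (distance of any of plate18, hammer, tongs, wirebrush, punch, fluxtin from where it was at the start of the episode above 0.025 m).
It also fails if it takes over 69 s, if anything falls off the work surface, if the arm or the gripper's body presses on something with over 40 N, if the wrist force passes 120 N, or if a joint passes its speed limit or range.

## Working session

There is one attempt and no reset: what is moved stays moved. The work goes in short steps, Python scripts to look and compute and a tool call to move; the robot and the scene stay as the last step left them, time stands still between calls to the robot, and variables do not carry over. Pictures are saved under pics/ and viewed, at most 10 in all, crops included, and the job is handed in when it is done.

Besides the shell and the picture viewer there is one more tool, called as a command line: name --argument value ..., lists and objects as JSON in quotes. step_arm: Moves the arm, as the interface text tells. Its arguments: {"type":"object","properties":{"delta_rot":{"type":"array"},"offset":{"type":"array"},"hand":{"type":"array"}},"required":["delta_rot","offset","hand"]}

```bash
mkdir -p pics && cat > h.py <<'E'
import numpy as np, cv2
from cell import env
def save(name,fn,crop=None,scale=1):
    im=env.get_image(name)[:,:,::-1]
    np.save('pics/'+fn+'.npy',im)
    if crop: im=im[crop[1]:crop[3],crop[0]:crop[2]]
    im=cv2.resize(np.ascontiguousarray(im),None,fx=scale,fy=scale,interpolation=cv2.INTER_CUBIC)
    cv2.imwrite('pics/'+fn+'.png',im)
def px2w(name,uv,z):
    c=env.camera_model(name);K=np.array(c['intrinsics']);R=cv2.Rodrigues(np.array(c['rvec'],float))[0];t=np.array(c['tvec'],float).ravel()
    uv=np.atleast_2d(uv).astype(float);d=np.c_[(uv-K[:2,2])/np.diag(K)[:2],np.ones(len(uv))]@R
    o=-R.T@t
    return o+d*((z-o[2])/d[:,2])[:,None]
def w2px(name,P):
    c=env.camera_model(name)
    return cv2.projectPoints(np.atleast_2d(P).astype(float),np.array(c['rvec'],float),np.array(c['tvec'],float),np.array(c['intrinsics'],float),None)[0].reshape(-1,2)
E
python3 - <<'E'
from h import *
save('top','top0',None,1.5);save('side','side0',None,1.5)
for n in('top','side'):
    c=env.camera_model(n);R=cv2.Rodrigues(np.array(c['rvec'],float))[0];print(n,c['intrinsics'],-R.T@np.array(c['tvec']).ravel(),R.round(2).tolist())
print(env.get_state())
E
```

```text
top [[484.67983689   0.         250.01013259]
 [  0.         484.67983689 194.10658643]
 [  0.           0.           1.        ]] [ 452.13845555   24.73091223 1449.88088501] [[0.01, -1.0, 0.02], [-1.0, -0.01, -0.08], [0.08, -0.02, -1.0]]
side [[385.568221     0.         256.9336616 ]
 [  0.         385.568221   186.86385878]
 [  0.           0.           1.        ]] [351.17616428 528.36359501 770.00405325] [[-0.94, -0.35, -0.01], [-0.27, 0.73, -0.62], [0.23, -0.58, -0.78]]
{'clock': 0.1, 'qpos': array([-1.38924718e+00,  1.81454671e-01,  1.60786360e+00, -1.63502118e-05,
        1.35378653e+00, -2.06306887e-01]), 'dq': array([ 0.00156838, -0.00066004, -0.00240393,  0.00015095,  0.00133536,
        0.00240869]), 'joint_torque': array([ 8.79625486e-05, -4.45873725e+01, -3.52237630e+01, -2.53725229e-04,
        4.14669776e-03,  8.44243544e-06]), 'tool_pos': array([ 217.43876075, -532.07235046,  403.9022884 ]), 'tool_rot': array([ 9.81254199e-01,  1.92716437e-01,  1.37766750e-06, -7.56113711e-04]), 'ft_force': array([ 1.5326036 , -0.23190809, -0.9448272 ]), 'moment': array([ 0.01417517, -0.04929309, -0.00119499]), 'grasp_force': 0.0, 'finger_gap': 85.3133900916261}
```

View pics/top0.png

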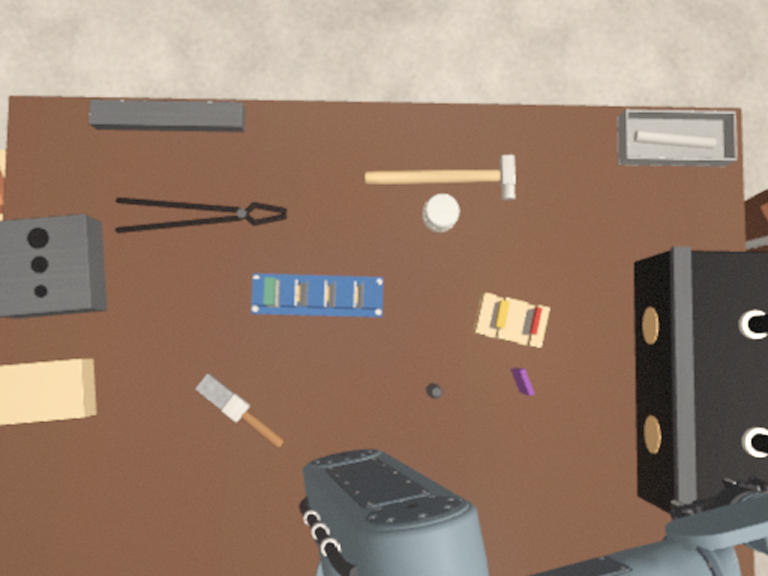

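View pics/side0.png

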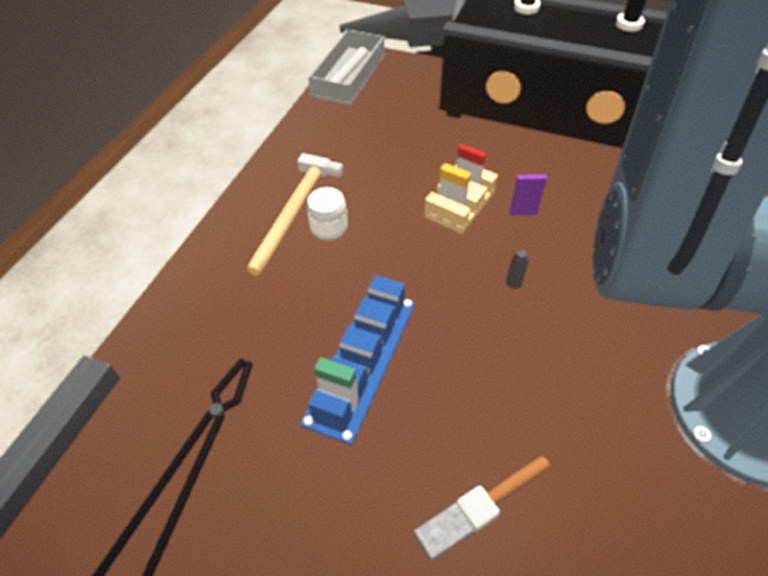

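The top view shows the rack at about (317,295) and the brick at about (513,320), with yellow at (502,314) and red at (534,321). The purple look-alike lies at (523,381). Next I'll enlarge the rack and brick.

```bash
python3 - <<'E'
from h import *
im=np.load('pics/top0.npy')
a=im[178:216,162:262];b=im[190:238,308:374]
A=cv2.resize(np.ascontiguousarray(a),None,fx=7,fy=7,interpolation=cv2.INTER_CUBIC);B=cv2.resize(np.ascontiguousarray(b),None,fx=6,fy=6,interpolation=cv2.INTER_CUBIC)
o=np.zeros((A.shape[0]+B.shape[0],700,3),np.uint8);o[:A.shape[0],:A.shape[1]]=A;o[A.shape[0]:,:B.shape[1]]=B
cv2.imwrite('pics/crop1.png',o);print(A.shape,B.shape)
E
```

```text
(266, 700, 3) (288, 396, 3)
```

View pics/crop1.png

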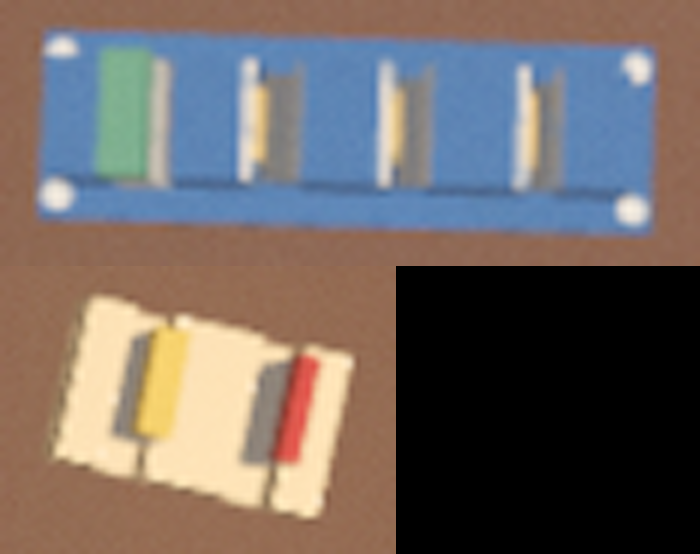

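The crop shows the rack's base corners (z=6) and the brick's top corners (z=45) clearly, along with both painted tops. I'll turn these into poses.

```bash
python3 - <<'E'
from h import *
def U(p,s,o,dy=0): p=np.array(p,float)-[0,dy]; return (p+.5)/s-.5+o
def fit(P,M):
    P=P[:,:2];M=np.array(M,float);pc=P.mean(0);mc=M.mean(0)
    H=(M-mc).T@(P-pc);a=np.arctan2(H[0,1]-H[1,0],H[0,0]+H[1,1]);R=np.array([[np.cos(a),-np.sin(a)],[np.sin(a),np.cos(a)]])
    t=pc-R@mc;return t,a,(P-(M@R.T+t)).round(1).tolist()
r=px2w('top',U([(44,31),(656,45),(653,234),(37,218)],7,[162,178]),6)
print(fit(r,[(40,130),(40,-130),(-40,-130),(-40,130)]))
b=px2w('top',U([(93,297),(354,352),(319,519),(56,458)],6,[308,190],266),45)
print(fit(b,[(40,65),(40,-65),(-40,-65),(-40,65)]))
for n,p in(('yel',[(188,332),(166,438)]),('red',[(319,358),(297,462)])):
    q=px2w('top',U(p,6,[308,190],266),105);print(n,q.round(1).tolist(),np.hypot(*(q[0]-q[1])[:2]),np.arctan2(*(q[0]-q[1])[1::-1]))
# tcp quaternion yaw
from scipy.spatial.transform import Rotation as Ro
print(Ro.from_quat(env.get_state()['tool_rot']).as_matrix().round(3))
c=env.camera_model('wrist');R=cv2.Rodrigues(np.array(c['rvec'],float))[0];print(c['intrinsics'],-R.T@np.array(c['tvec']).ravel(),R.round(2).tolist())
E
```

```text
(array([556.3132086 , 117.90233759]), np.float64(-0.010600332442335722), [[-0.0, 0.7], [0.4, -0.5], [-0.5, -1.0], [0.1, 0.8]])
(array([ 510.37773896, -264.71950116]), np.float64(-0.20854782671564548), [[-0.2, -0.6], [1.7, -0.5], [-1.2, 0.4], [-0.3, 0.7]])
yel [[542.3, -244.3, 105.0], [493.0, -233.9, 105.0]] 50.435517163808825 -0.20601789530720716
red [[531.0, -305.3, 105.0], [482.6, -294.8, 105.0]] 49.53645155455122 -0.2134604161849589
[[ 0.926  0.378 -0.   ]
 [ 0.378 -0.926  0.001]
 [ 0.    -0.001 -1.   ]]
[[297.31863964   0.         256.45739789]
 [  0.         297.31863964 197.63697122]
 [  0.           0.           1.        ]] [ 293.79640015 -500.56455292  374.69387471] [[0.38, -0.93, -0.0], [-0.88, -0.36, 0.32], [-0.3, -0.12, -0.95]]
```

Everything agrees:

| Item | Position (mm) | Yaw (rad) |
|---|---|---|
| Rack | (556, 118) | -0.011 |
| Brick | (510, -265) | -0.209 |
| Yellow plate | about (518.5, -232) | about -0.21 |
| Red plate | about (507, -296) | about -0.21 |

The plates' positions match the groove positions. I'll move above yellow now.

step_arm --delta_rot '[[0,0,0.149],[0,0,0.149],[0,0,0.149],[0,0,0.148],[0,0,0],[0,0,0],[0,0,0],[0,0,0]]' --offset '[[0,0,0],[0,0,0],[0,0,0],[0,0,0],[26,-39.5,8],[26,-39.5,8],[26,-39.5,8],[26,-39.5,8]]' --hand '[0,0,0,0,0,0,0,0]'

```text
clock: 0.9
tool_pos: [352.5, -397.6, 372.1]
tool_rot: [0.995, -0.104, -0.0, -0.0]
ft_force: [0.0, -0.5, -0.3]
finger_gap: 42.8
grasp_force: 0.0
```

step_arm --delta_rot '[[0,0,0],[0,0,0],[0,0,0],[0,0,0],[0,0,0],[0,0,0],[0,0,0],[0,0,0]]' --offset '[[26,-39.5,8],[26,-39.5,8],[26,-39.5,8],[26,-39.5,8],[26,-39.5,8],[0,0,0],[0,0,0],[0,0,0]]' --hand '[0,0,0,0,0,0,0,0]'

```text
clock: 1.7
tool_pos: [519.2, -233.1, 332.6]
tool_rot: [0.995, -0.104, -0.0, 0.0]
ft_force: [-1.1, 0.1, 1.3]
finger_gap: 42.8
grasp_force: 0.0
```

```bash
cat >> h.py <<'E'
from scipy.spatial.transform import Rotation as Ro
def st():
    s=env.get_state();R=Ro.from_quat(s['tool_rot']).as_matrix()
    print('t',round(s['clock'],2),'tcp',s['tool_pos'].round(1),'yaw',round(np.arctan2(R[1,0],R[0,0]),4),'tz',R[:,2].round(4),'F',s['ft_force'].round(1),'gap',round(s['finger_gap'],1),'g',round(s['grasp_force'],1));return s,R
def goto(x,y,z,yaw=None):
    s,R=st();print('offset',(R.T@(np.array([x,y,z])-s['tool_pos'])).round(1),'rotz',None if yaw is None else round(np.arctan2(R[1,0],R[0,0])-yaw,3))
def wrist2w(uv,z):
    c=env.camera_model('wrist');K=np.array(c['intrinsics']);R=cv2.Rodrigues(np.array(c['rvec'],float))[0];o=-R.T@np.array(c['tvec'],float).ravel()
    d=np.atleast_2d(uv).astype(float)-K[:2,2];r=np.hypot(*d.T);th=r/K[0,0]
    v=np.c_[d*(np.sin(th)/r)[:,None],np.cos(th)]@R
    return o+v*((z-o[2])/v[:,2])[:,None]
E
python3 - <<'E'
from h import *
goto(518.5,-232,330,-.209);save('wrist','w1',None,1.5)
E
```

```text
t 1.7 tcp [ 519.2 -233.1  332.6] yaw -0.2076 tz [-6.e-04 -1.e-04 -1.e+00] F [-1.1  0.1  1.3] gap 42.8 g 0.0
offset [-0.9 -0.9  2.6] rotz 0.001
```

View pics/w1.png

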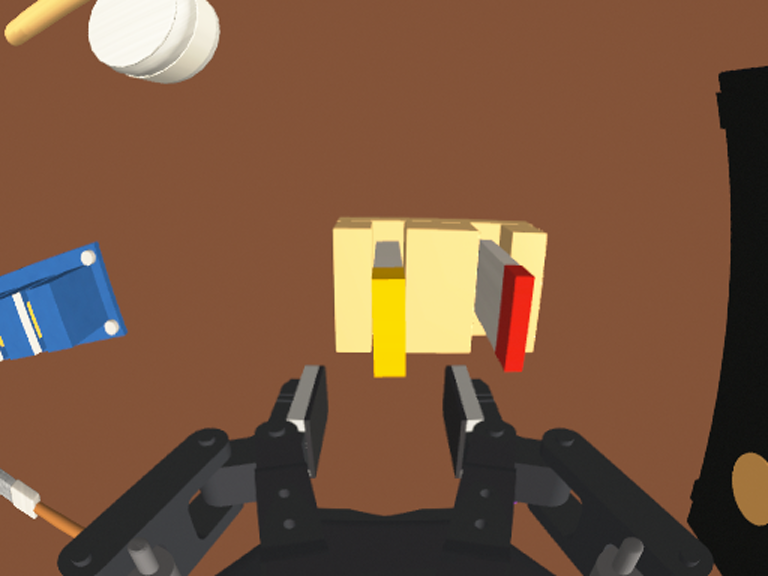

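The wrist view shows yellow's top face at (373–406, 278–377), midway between the fingers. Red's top face spans about (510–533, 274) to (506–522, 371).

```bash
python3 - <<'E'
from h import *
u=lambda p:(np.array(p,float)+.5)/1.5-.5
for n,p in(('yel',[(373,278),(406,278),(405,377),(374,377)]),('red',[(510,275),(533,275),(522,371),(506,371)])):
    q=wrist2w(u(p),105)[:,:2];print(n,q.round(1).tolist(),q.mean(0).round(1),np.arctan2(*(q[0]-q[3])[::-1]).round(3),np.arctan2(*(q[1]-q[2])[::-1]).round(3),np.hypot(*(q[0]-q[1])),np.hypot(*(q[1]-q[2])))
goto(518.5,-232,244,-.209)
E
```

```text
yel [[544.3, -232.8], [541.2, -247.8], [490.2, -237.4], [493.4, -222.1]] [ 517.3 -235. ] -0.208 -0.201 15.303864483858229 52.05512129458669
red [[532.6, -296.7], [530.3, -308.1], [479.6, -297.7], [481.7, -289.1]] [ 506.1 -297.9] -0.148 -0.204 11.688207819657771 51.786913835439286
t 1.75 tcp [ 519.  -233.5  332.8] yaw -0.2086 tz [-2.e-04 -3.e-04 -1.e+00] F [ 0.4 -0.  -0.5] gap 42.7 g 0.0
offset [-0.8 -1.4 88.8] rotz 0.0
```

step_arm --delta_rot '[[0,0,0],[0,0,0],[0,0,0],[0,0,0],[0,0,0],[0,0,0],[0,0,0],[0,0,0]]' --offset '[[-1,0.5,40],[0,0,30],[0,0,15],[0,0,4],[0,0,0],[0,0,0],[0,0,0],[0,0,0]]' --hand '[0,0,0,0,0,1,1,1]'

```text
clock: 2.55
tool_pos: [519.2, -233.5, 245.5]
tool_rot: [0.995, -0.103, 0.001, 0.001]
ft_force: [-0.2, -1.6, 5.4]
finger_gap: 14.2
grasp_force: 59.4
```

step_arm --delta_rot '[[0,0,0],[0,0,0],[0,0,0],[0,0,0],[0,0,0],[0,0,0],[0,0,0],[0,0,0]]' --offset '[[0,0,0],[0,0,0],[0,0,-10],[0,0,-30],[0,0,-40],[0,0,-40],[0,0,0],[0,0,0]]' --hand '[1,1,1,1,1,1,1,1]'

```text
clock: 3.35
tool_pos: [518.3, -232.5, 363.9]
tool_rot: [0.995, -0.103, 0.0, 0.0]
ft_force: [0.5, -0.0, -6.4]
finger_gap: 13.7
grasp_force: 59.9
```

```bash
python3 - <<'E'
from h import *
# tcp above mouth15 with rack pose
a=-.0106;x,y=556.3+27.5*np.sin(-a),117.9+27.5*np.cos(a);print('mouth15',x,y,'mouth9',556.3+82.5*np.sin(a),117.9-82.5*np.cos(a))
goto(x,y,364,a)
E
```

```text
mouth15 556.5914945412073 145.39845506446585 mouth9 555.4255163763779 35.404634806602516
t 3.35 tcp [ 518.3 -232.5  363.9] yaw -0.207 tz [ 5.e-04 -1.e-04 -1.e+00] F [ 0.5 -0.  -6.4] gap 13.7 g 59.9
offset [-4.020e+01 -3.777e+02 -1.000e-01] rotz -0.196
```

step_arm --delta_rot '[[0,0,0],[0,0,0],[0,0,0],[0,0,0],[0,0,0],[0,0,0],[0,0,0],[0,0,0]]' --offset '[[-5,-47.2,0],[-5,-47.2,0],[-5,-47.2,0],[-5,-47.2,0],[-5,-47.2,0],[-5,-47.2,0],[-5,-47.2,0],[-5,-47.2,0]]' --hand '[1,1,1,1,1,1,1,1]'

```text
clock: 4.15
tool_pos: [555.7, 146.9, 360.4]
tool_rot: [0.995, -0.103, -0.003, 0.0]
ft_force: [1.4, -0.6, -6.0]
finger_gap: 14.1
grasp_force: 60.7
```

step_arm --delta_rot '[[0,0,-0.1],[0,0,-0.096],[0,0,0],[0,0,0],[0,0,0],[0,0,0],[0,0,0],[0,0,0]]' --offset '[[0,0,0],[0,0,0],[0,0,0],[0,0,20],[0,0,20],[0,0,10],[0,0,0],[0,0,0]]' --hand '[1,1,1,1,1,1,1,1]'

```text
clock: 4.95
tool_pos: [557.1, 144.7, 313.5]
tool_rot: [1.0, -0.006, -0.0, -0.0]
ft_force: [1.0, -0.4, -4.6]
finger_gap: 14.5
grasp_force: 61.4
```

```bash
python3 - <<'E'
from h import *
goto(556.6,145.4,310,-.0106)
save('wrist','w2',(60,90,460,384),2);im=np.load('pics/w2.npy')
print(w2px('top',[556,145,170]),w2px('side',[556,145,120]))
E
```

```text
t 4.95 tcp [557.1 144.7 313.5] yaw -0.0125 tz [-9.e-04  0.e+00 -1.e+00] F [ 1.  -0.4 -4.6] gap 14.5 g 61.4
offset [-0.5 -0.7  3.5] rotz -0.002
[[197.0947823  191.86414574]] [[232.26779573 221.37590412]]
```

View pics/w2.png

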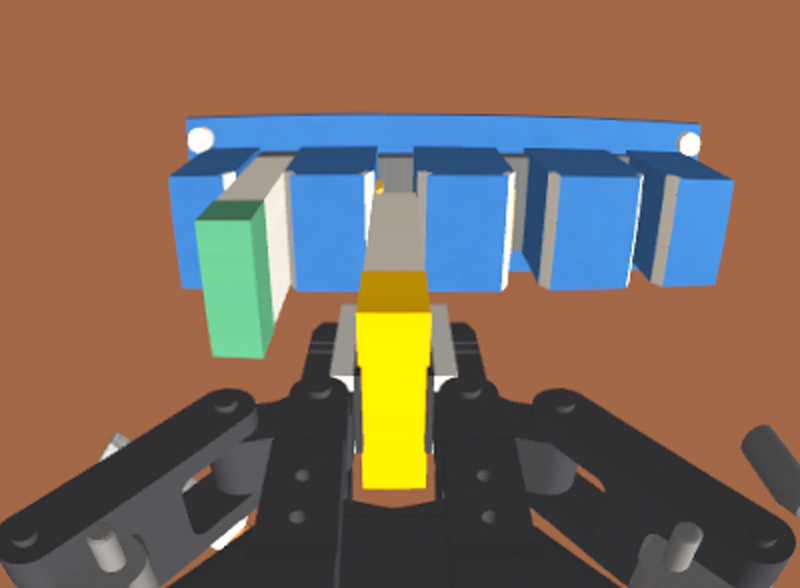

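The wrist view shows the 15 mm slot's far mouth edge (blue ends) at about (363,173) to (428,172). The plate's lower far edge is at about (375–418, 192), and its yellow top is at (357–431, 312) to (361–427, 488).

```bash
python3 - <<'E'
from h import *
u=lambda p:(np.array(p,float)+.5)/2-.5+[60,90]
z0=313.5-230
f=lambda n,p,z:print(n,wrist2w(u(p),z)[:,:2].round(1).tolist())
f('slot far',[(363,173),(428,172)],60)
f('blk far corners',[(292,172),(515,171),(543,173),(644,173)],60)
f('slot18/other near',[(292,289),(369,291),(425,290),(506,290)],60)
f('plate bottom far',[(375,192),(421,192)],z0)
f('plate top',[(357,312),(431,312),(427,488),(361,488)],z0+90)
E
```

```text
slot far [[582.1, 156.8], [582.2, 131.4]]
blk far corners [[583.0, 184.9], [582.4, 96.8], [581.6, 85.2], [581.8, 40.9]]
slot18/other near [[532.1, 188.4], [531.1, 155.8], [531.3, 132.3], [530.5, 97.7]]
plate bottom far [[581.1, 151.4], [581.0, 135.2]]
plate top [[581.0, 152.6], [580.8, 136.9], [528.9, 136.9], [529.1, 153.8]]
```

Plate and slot line up in y to within about 1 mm, and x needs about +1 mm. I'll descend to the mouth.

step_arm --delta_rot '[[0,0,0],[0,0,0],[0,0,0],[0,0,0],[0,0,0],[0,0,0],[0,0,0],[0,0,0]]' --offset '[[1,0,10],[0,0,10],[0,0,3],[0,0,2],[0,0,2],[0,0,2],[0,0,0],[0,0,0]]' --hand '[1,1,1,1,1,1,1,1]'

```text
clock: 5.8
tool_pos: [558.1, 144.9, 284.8]
tool_rot: [1.0, -0.006, 0.0, -0.0]
ft_force: [0.4, 1.1, -5.5]
finger_gap: 14.1
grasp_force: 61.6
```

step_arm --delta_rot '[[0,0,0],[0,0,0],[0,0,0],[0,0,0],[0,0,0],[0,0,0],[0,0,0],[0,0,0]]' --offset '[[0,0,1],[0,0,1],[0,0,1],[0,0,1],[0,0,1],[0,0,1],[0,0,1],[0,0,1]]' --hand '[1,1,1,1,1,1,1,1]'

```text
clock: 6.6
tool_pos: [558.4, 144.5, 277.1]
tool_rot: [1.0, -0.006, 0.0, 0.0]
ft_force: [0.4, -4.0, -1.5]
finger_gap: 14.5
grasp_force: 62.2
```

step_arm --delta_rot '[[0,0,0],[0,0,0],[0,0,0],[0,0,0],[0,0,0],[0,0,0],[0,0,0],[0,0,0]]' --offset '[[0,0,1],[0,0,1],[0,0,1],[0,0,1],[0,0,1],[0,0,1],[0,0,1],[0,0,1]]' --hand '[1,1,1,1,1,1,1,1]'

```text
clock: 7.4
tool_pos: [558.7, 144.1, 269.3]
tool_rot: [1.0, -0.006, 0.001, 0.001]
ft_force: [0.8, -6.4, -1.5]
finger_gap: 13.8
grasp_force: 62.4
```

step_arm --delta_rot '[[0,0,0],[0,0,0],[0,0,0],[0,0,0],[0,0,0],[0,0,0],[0,0,0],[0,0,0]]' --offset '[[0,0,1],[0,0,1],[0,0,1],[0,0,1],[0,0,0.5],[0,0,0],[0,0,0],[0,0,0]]' --hand '[1,1,1,1,1,1,1,1]'

```text
clock: 8.2
tool_pos: [558.5, 144.1, 264.5]
tool_rot: [1.0, -0.006, 0.001, 0.001]
ft_force: [0.6, -6.6, -2.8]
finger_gap: 14.2
grasp_force: 62.4
```

step_arm --delta_rot '[[0,0,0],[0,0,0],[0,0,0],[0,0,0],[0,0,0],[0,0,0],[0,0,0],[0,0,0]]' --offset '[[0,0,0.2],[0,0,0.2],[0,0,0.2],[0,0,0.2],[0,0,0.2],[0,0,0.2],[0,0,0.2],[0,0,0.2]]' --hand '[1,1,1,1,1,1,1,1]'

```text
clock: 9.0
tool_pos: [558.4, 144.1, 263.0]
tool_rot: [1.0, -0.006, 0.0, 0.001]
ft_force: [0.5, -7.2, -1.2]
finger_gap: 13.8
grasp_force: 62.5
```

step_arm --delta_rot '[[0,0,0],[0,0,0],[0,0,0],[0,0,0],[0,0,0],[0,0,0],[0,0,0],[0,0,0]]' --offset '[[0,0,0.25],[0,0,0.25],[0,0,0.25],[0,0,0.25],[0,0,0.25],[0,0,0.25],[0,0,0.25],[0,0,0.25]]' --hand '[1,1,1,1,1,1,1,1]'

```text
clock: 9.8
tool_pos: [558.4, 144.1, 260.9]
tool_rot: [1.0, -0.006, 0.0, 0.001]
ft_force: [-0.2, -6.2, -1.2]
finger_gap: 14.2
grasp_force: 62.5
```

step_arm --delta_rot '[[0,0,0],[0,0,0],[0,0,0],[0,0,0],[0,0,0],[0,0,0],[0,0,0],[0,0,0]]' --offset '[[0,0,0.25],[0,0,0.25],[0,0,0.25],[0,0,0.25],[0,0,0.25],[0,0,0.25],[0,0,0.25],[0,0,0.25]]' --hand '[1,1,1,1,1,1,1,1]'

```text
clock: 10.6
tool_pos: [558.4, 144.1, 258.9]
tool_rot: [1.0, -0.006, 0.0, 0.001]
ft_force: [-0.7, -6.5, -1.0]
finger_gap: 13.9
grasp_force: 62.5
```

step_arm --delta_rot '[[0,0,0],[0,0,0],[0,0,0],[0,0,0],[0,0,0],[0,0,0],[0,0,0],[0,0,0]]' --offset '[[0,0,0.25],[0,0,0.25],[0,0,0.25],[0,0,0.25],[0,0,0.25],[0,0,0.25],[0,0,0.25],[0,0,0.25]]' --hand '[1,1,1,1,1,1,1,1]'

```text
clock: 11.4
tool_pos: [558.4, 144.1, 256.9]
tool_rot: [1.0, -0.006, 0.0, 0.001]
ft_force: [0.6, -7.4, -0.2]
finger_gap: 14.4
grasp_force: 62.5
```

step_arm --delta_rot '[[0,0,0],[0,0,0],[0,0,0],[0,0,0],[0,0,0],[0,0,0],[0,0,0],[0,0,0]]' --offset '[[0,0,0.25],[0,0,0.25],[0,0,0.25],[0,0,0.25],[0,0,0.25],[0,0,0.25],[0,0,0.25],[0,0,0.25]]' --hand '[1,1,1,1,1,1,1,1]'

```text
clock: 12.2
tool_pos: [558.4, 144.1, 254.9]
tool_rot: [1.0, -0.006, 0.0, 0.001]
ft_force: [-0.4, -6.4, -1.9]
finger_gap: 14.1
grasp_force: 62.5
```

step_arm --delta_rot '[[0,0,0],[0,0,0],[0,0,0],[0,0,0],[0,0,0],[0,0,0],[0,0,0],[0,0,0]]' --offset '[[0,0,0.25],[0,0,0.25],[0,0,0.25],[0,0,0.25],[0,0,0.25],[0,0,0.25],[0,0,0.25],[0,0,0.25]]' --hand '[1,1,1,1,1,1,1,1]'

```text
clock: 13.0
tool_pos: [558.4, 144.1, 252.9]
tool_rot: [1.0, -0.006, 0.0, 0.001]
ft_force: [-0.4, -7.3, -1.2]
finger_gap: 14.4
grasp_force: 62.5
```

step_arm --delta_rot '[[0,0,0],[0,0,0],[0,0,0],[0,0,0],[0,0,0],[0,0,0],[0,0,0],[0,0,0]]' --offset '[[0,0,0.25],[0,0,0.25],[0,0,0.25],[0,0,0.25],[0,0,0.25],[0,0,0.25],[0,0,0.25],[0,0,0.25]]' --hand '[1,1,1,1,1,1,1,1]'

```text
clock: 13.8
tool_pos: [558.6, 144.1, 252.4]
tool_rot: [1.0, -0.006, 0.0, 0.001]
ft_force: [-5.1, -7.0, 11.2]
finger_gap: 14.2
grasp_force: 64.2
```

The force rose sharply by about 12 N while z stopped advancing, with the underside at about 22 mm. Yellow is on its stop, so I'll release it and rise.

step_arm --delta_rot '[[0,0,0],[0,0,0],[0,0,0],[0,0,0],[0,0,0],[0,0,0],[0,0,0],[0,0,0]]' --offset '[[0,0,-1],[0,0,0],[0,0,0],[0,0,0],[0,0,-5],[0,0,-20],[0,0,-35],[0,0,-40]]' --hand '[1,0.3,0.3,0.3,0.3,0.3,0.3,0.3]'

```text
clock: 14.6
tool_pos: [557.5, 145.1, 351.7]
tool_rot: [1.0, -0.006, -0.001, -0.0]
ft_force: [1.2, 0.6, 0.8]
finger_gap: 29.7
grasp_force: 0.0
```

```bash
python3 - <<'E'
from h import *
goto(506.5,-297,352,-.207)
save('wrist','w3',(60,90,460,384),2)
E
```

```text
t 14.6 tcp [557.5 145.1 351.7] yaw -0.011 tz [-2.8e-03  2.0e-04 -1.0e+00] F [1.2 0.6 0.8] gap 29.7 g 0.0
offset [-4.610e+01  4.426e+02 -2.000e-01] rotz 0.196
```

View pics/w3.png

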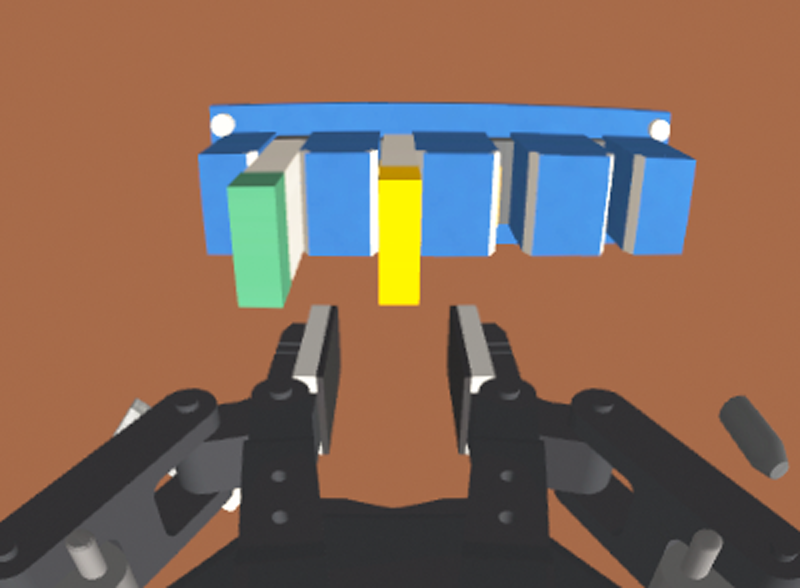

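Yellow stands upright in the 15 mm slot with its top at (379–421, 181–304), clear of the fingers. I'll go to red.

step_arm --delta_rot '[[0,0,0],[0,0,0],[0,0,0],[0,0,0],[0,0,0],[0,0,0],[0,0,0],[0,0,0]]' --offset '[[-5.1,49.2,0],[-5.1,49.2,0],[-5.1,49.2,0],[-5.1,49.2,0],[-5.1,49.2,0],[-5.1,49.2,0],[-5.1,49.2,0],[-5.1,49.2,0]]' --hand '[0.3,0.3,0.3,0.3,0.3,0.3,0.2,0.2]'

```text
clock: 15.45
tool_pos: [512.4, -250.0, 352.1]
tool_rot: [1.0, -0.006, 0.001, 0.0]
ft_force: [0.9, 0.3, -0.6]
finger_gap: 34.0
grasp_force: 0.0
```

step_arm --delta_rot '[[0,0,0],[0,0,0.1],[0,0,0.096],[0,0,0],[0,0,0],[0,0,0],[0,0,0],[0,0,0]]' --offset '[[-5.1,49.2,0],[0,0,0],[0,0,0],[0,0,10],[0,0,10],[0,0,0],[0,0,0],[0,0,0]]' --hand '[0.2,0.2,0.2,0.2,0.2,0.2,0.2,0.2]'

```text
clock: 16.25
tool_pos: [507.4, -297.1, 331.7]
tool_rot: [0.995, -0.103, 0.0, 0.0]
ft_force: [-0.1, -0.1, 0.3]
finger_gap: 33.9
grasp_force: 0.0
```

```bash
python3 - <<'E'
from h import *
goto(506.5,-297,244,-.209)
save('wrist','w4',(130,120,400,300),2.5)
im=np.load('pics/w4.npy').astype(int);b,g,r=im[...,0],im[...,1],im[...,2]
m=((r>180)&(g<80)&(b<80)).astype(np.uint8);c=max(cv2.findContours(m,0,2)[0],key=cv2.contourArea);print(cv2.approxPolyDP(c,2,True).reshape(-1,2).tolist(),cv2.boundingRect(c))
E
```

```text
t 16.25 tcp [ 507.4 -297.1  331.7] yaw -0.206 tz [ 2.e-04 -2.e-04 -1.e+00] F [-0.1 -0.1  0.3] gap 33.9 g 0.0
offset [-0.9  0.1 87.7] rotz 0.003
[[252, 187], [251, 251], [263, 251], [265, 187]] (251, 187, 15, 65)
```

View pics/w4.png

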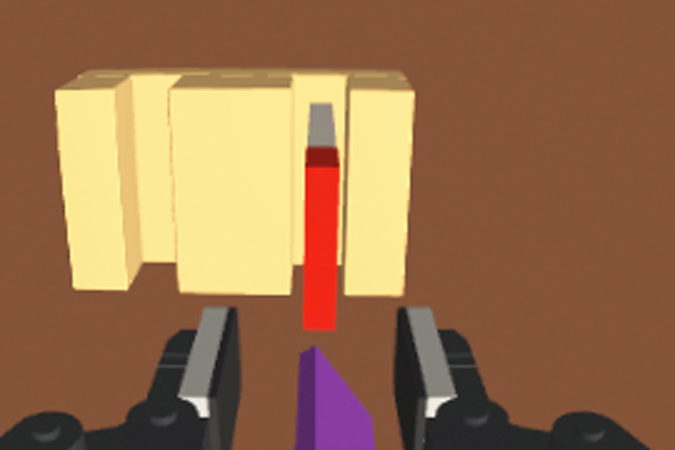

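Red's top is at (305–338, 167–330), centred between the fingers. The purple look-alike's nearest edge is at (315,347), so I'll check its clearance to the fingers.

```bash
python3 - <<'E'
from h import *
u=lambda p:(np.array(p,float)+.5)/2.5-.5+[130,120]
print('purple',wrist2w(u([(315,347),(374,415)]),90).round(1).tolist())
q=wrist2w(u([(306,167),(338,167),(336,330),(303,330)]),105)[:,:2];print('red',q.round(1).tolist(),q.mean(0))
E
```

```text
purple [[466.6, -287.6, 90.0], [435.1, -302.0, 90.0]]
red [[531.7, -298.8], [529.9, -307.5], [479.7, -296.9], [481.8, -287.1]] [ 505.78336701 -297.57199553]
```

The clearance is about 28 mm. I'll grasp red.

step_arm --delta_rot '[[0,0,0.003],[0,0,0],[0,0,0],[0,0,0],[0,0,0],[0,0,0],[0,0,0],[0,0,0]]' --offset '[[-1,0.4,40],[0,0,30],[0,0,14],[0,0,4],[0,0,0],[0,0,0],[0,0,0],[0,0,0]]' --hand '[0.2,0.2,0.2,0.2,0.2,1,1,1]'

```text
clock: 17.1
tool_pos: [506.8, -298.1, 245.5]
tool_rot: [0.994, -0.105, 0.001, 0.001]
ft_force: [0.1, 0.6, 6.7]
finger_gap: 8.3
grasp_force: 59.7
```

step_arm --delta_rot '[[0,0,0],[0,0,0],[0,0,0],[0,0,0],[0,0,0],[0,0,0],[0,0,0],[0,0,0]]' --offset '[[0,0,0],[0,0,0],[0,0,-10],[0,0,-30],[0,0,-40],[0,0,-40],[0,0,0],[0,0,0]]' --hand '[1,1,1,1,1,1,1,1]'

```text
clock: 17.9
tool_pos: [506.0, -297.5, 364.5]
tool_rot: [0.994, -0.105, 0.001, 0.0]
ft_force: [0.1, 0.3, -4.4]
finger_gap: 8.2
grasp_force: 58.9
```

```bash
python3 - <<'E'
from h import *
goto(556.2,34.4,364,-.0115)
E
```

```text
t 17.9 tcp [ 506.  -297.5  364.5] yaw -0.2102 tz [ 0.0011 -0.0011 -1.    ] F [ 0.1  0.3 -4.4] gap 8.2 g 58.9
offset [-2.02e+01 -3.35e+02  2.00e-01] rotz -0.199
```

step_arm --delta_rot '[[0,0,0],[0,0,0],[0,0,0],[0,0,0],[0,0,0],[0,0,0],[0,0,0],[0,0,-0.05]]' --offset '[[-2.9,-47.9,0],[-2.9,-47.9,0],[-2.9,-47.9,0],[-2.9,-47.9,0],[-2.9,-47.9,0],[-2.9,-47.9,0],[-2.9,-47.9,0],[0,0,0]]' --hand '[1,1,1,1,1,1,1,1]'

```text
clock: 18.7
tool_pos: [555.2, 40.2, 360.9]
tool_rot: [0.997, -0.077, -0.003, -0.001]
ft_force: [-0.0, -1.9, -4.0]
finger_gap: 7.9
grasp_force: 60.2
```

step_arm --delta_rot '[[0,0,-0.1],[0,0,-0.049],[0,0,0],[0,0,0],[0,0,0],[0,0,0],[0,0,0],[0,0,0]]' --offset '[[0,0,0],[0,0,0],[0,0,15],[0,0,20],[0,0,15],[0,0,0],[0,0,0],[0,0,0]]' --hand '[1,1,1,1,1,1,1,1]'

```text
clock: 19.5
tool_pos: [556.6, 34.5, 314.2]
tool_rot: [1.0, -0.006, 0.001, 0.0]
ft_force: [0.2, -0.3, -3.5]
finger_gap: 8.5
grasp_force: 60.1
```

```bash
python3 - <<'E'
from h import *
goto(556.2,34.4,310,-.0115)
save('wrist','w5',(60,90,460,384),2)
E
```

```text
t 19.5 tcp [556.6  34.5 314.2] yaw -0.0116 tz [ 1.1e-03 -2.0e-04 -1.0e+00] F [ 0.2 -0.3 -3.5] gap 8.5 g 60.1
offset [-0.4  0.1  4.2] rotz -0.0
```

View pics/w5.png

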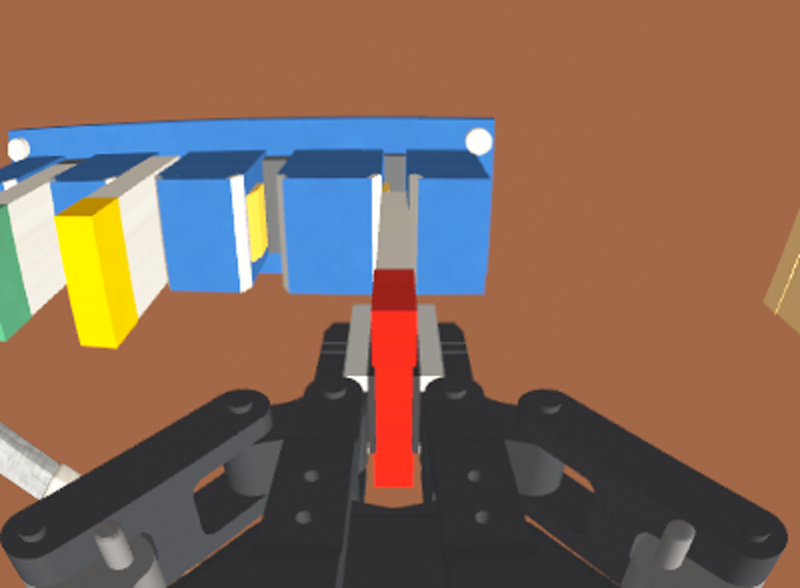

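Above the 9 mm slot, the mouth's far blue ends are at (372,176) and (418,177). The plate's lower far edge is at about (381–409, 191), and its top is at (371–417, 311) to (376–412, 487).

```bash
python3 - <<'E'
from h import *
u=lambda p:(np.array(p,float)+.5)/2-.5+[60,90]
z0=314.2-230
f=lambda n,p,z:print(n,(q:=wrist2w(u(p),z)[:,:2]).round(1).tolist(),q.mean(0).round(1))
f('slot far',[(372,176),(418,177)],60)
f('slot near',[(372,294),(417,293)],60)
f('plate bottom far',[(381,191),(409,191)],z0)
f('plate top',[(371,311),(417,311),(412,487),(376,487)],z0+90)
f('yellow top',[(57,216),(118,206),(138,322),(118,348),(79,347)],112.4)
E
```

```text
slot far [[580.3, 43.0], [579.7, 24.9]] [580.  34.]
slot near [[529.1, 44.2], [529.4, 25.2]] [529.3  34.7]
plate bottom far [[581.1, 38.9], [581.0, 29.1]] [581.  34.]
plate top [[580.9, 39.3], [580.8, 29.6], [529.3, 30.4], [529.4, 39.6]] [555.1  34.7]
yellow top [[582.5, 150.4], [585.7, 125.1], [542.7, 125.4], [531.3, 136.2], [530.5, 153.6]] [554.5 138.2]
```

Red is aligned to within 1 mm, so I'll descend.

step_arm --delta_rot '[[0,0,0],[0,0,0],[0,0,0],[0,0,0],[0,0,0],[0,0,0],[0,0,0],[0,0,0]]' --offset '[[0,0,10],[0,0,10],[0,0,3],[0,0,2],[0,0,2],[0,0,2],[0,0,0],[0,0,0]]' --hand '[1,1,1,1,1,1,1,1]'

```text
clock: 20.35
tool_pos: [556.3, 34.6, 284.7]
tool_rot: [1.0, -0.006, 0.0, 0.0]
ft_force: [-0.8, -0.3, -3.7]
finger_gap: 8.2
grasp_force: 60.3
```

step_arm --delta_rot '[[0,0,0],[0,0,0],[0,0,0],[0,0,0],[0,0,0],[0,0,0],[0,0,0],[0,0,0]]' --offset '[[0,0,0.5],[0,0,0.5],[0,0,1],[0,0,1],[0,0,1],[0,0,1],[0,0,1],[0,0,1]]' --hand '[1,1,1,1,1,1,1,1]'

```text
clock: 21.15
tool_pos: [556.4, 34.3, 277.8]
tool_rot: [1.0, -0.006, 0.0, 0.0]
ft_force: [-0.4, -2.4, -1.0]
finger_gap: 8.4
grasp_force: 60.6
```

step_arm --delta_rot '[[0,0,0],[0,0,0],[0,0,0],[0,0,0],[0,0,0],[0,0,0],[0,0,0],[0,0,0]]' --offset '[[0,0,1],[0,0,1],[0,0,1],[0,0,1],[0,0,1],[0,0,1],[0,0,1],[0,0,1]]' --hand '[1,1,1,1,1,1,1,1]'

```text
clock: 21.95
tool_pos: [556.9, 33.9, 270.5]
tool_rot: [1.0, -0.006, 0.001, 0.001]
ft_force: [-0.3, -5.8, 2.6]
finger_gap: 8.0
grasp_force: 61.0
```

step_arm --delta_rot '[[0,0,0],[0,0,0],[0,0,0],[0,0,0],[0,0,0],[0,0,0],[0,0,0],[0,0,0]]' --offset '[[0,0,1],[0,0,1],[0,0,1],[0,0,1],[0,0,0.5],[0,0,0],[0,0,0],[0,0,0]]' --hand '[1,1,1,1,1,1,1,1]'

```text
clock: 22.75
tool_pos: [556.8, 33.9, 265.8]
tool_rot: [1.0, -0.006, 0.001, 0.001]
ft_force: [0.4, -6.6, 1.0]
finger_gap: 8.3
grasp_force: 61.1
```

step_arm --delta_rot '[[0,0,0],[0,0,0],[0,0,0],[0,0,0],[0,0,0],[0,0,0],[0,0,0],[0,0,0]]' --offset '[[0,0,0.25],[0,0,0.25],[0,0,0.25],[0,0,0.25],[0,0,0.25],[0,0,0.25],[0,0,0.25],[0,0,0.25]]' --hand '[1,1,1,1,1,1,1,1]'

```text
clock: 23.55
tool_pos: [556.9, 33.8, 263.9]
tool_rot: [1.0, -0.006, 0.001, 0.001]
ft_force: [-0.3, -6.5, 3.0]
finger_gap: 8.3
grasp_force: 61.1
```

step_arm --delta_rot '[[0,0,0],[0,0,0],[0,0,0],[0,0,0],[0,0,0],[0,0,0],[0,0,0],[0,0,0]]' --offset '[[0,0,0.25],[0,0,0.25],[0,0,0.25],[0,0,0.25],[0,0,0.25],[0,0,0.25],[0,0,0.25],[0,0,0.25]]' --hand '[1,1,1,1,1,1,1,1]'

```text
clock: 24.35
tool_pos: [556.9, 33.8, 261.9]
tool_rot: [1.0, -0.006, 0.001, 0.001]
ft_force: [-0.2, -6.4, 2.7]
finger_gap: 8.4
grasp_force: 61.2
```

step_arm --delta_rot '[[0,0,0],[0,0,0],[0,0,0],[0,0,0],[0,0,0],[0,0,0],[0,0,0],[0,0,0]]' --offset '[[0,0,0.25],[0,0,0.25],[0,0,0.25],[0,0,0.25],[0,0,0.25],[0,0,0.25],[0,0,0.25],[0,0,0.25]]' --hand '[1,1,1,1,1,1,1,1]'

```text
clock: 25.15
tool_pos: [556.9, 33.8, 259.9]
tool_rot: [1.0, -0.006, 0.001, 0.001]
ft_force: [-0.2, -5.5, 2.7]
finger_gap: 8.2
grasp_force: 61.2
```

step_arm --delta_rot '[[0,0,0],[0,0,0],[0,0,0],[0,0,0],[0,0,0],[0,0,0],[0,0,0],[0,0,0]]' --offset '[[0,0,0.25],[0,0,0.25],[0,0,0.25],[0,0,0.25],[0,0,0.25],[0,0,0.25],[0,0,0.25],[0,0,0.25]]' --hand '[1,1,1,1,1,1,1,1]'

```text
clock: 25.95
tool_pos: [556.9, 33.8, 257.9]
tool_rot: [1.0, -0.006, 0.001, 0.001]
ft_force: [-0.2, -5.7, 2.6]
finger_gap: 7.8
grasp_force: 61.2
```

step_arm --delta_rot '[[0,0,0],[0,0,0],[0,0,0],[0,0,0],[0,0,0],[0,0,0],[0,0,0],[0,0,0]]' --offset '[[0,0,0.25],[0,0,0.25],[0,0,0.25],[0,0,0.25],[0,0,0.25],[0,0,0.25],[0,0,0.25],[0,0,0.25]]' --hand '[1,1,1,1,1,1,1,1]'

```text
clock: 26.75
tool_pos: [556.9, 33.8, 255.9]
tool_rot: [1.0, -0.006, 0.001, 0.001]
ft_force: [-0.6, -6.8, 3.2]
finger_gap: 8.2
grasp_force: 61.3
```

step_arm --delta_rot '[[0,0,0],[0,0,0],[0,0,0],[0,0,0],[0,0,0],[0,0,0],[0,0,0],[0,0,0]]' --offset '[[0,0,0.25],[0,0,0.25],[0,0,0.25],[0,0,0.25],[0,0,0.25],[0,0,0.25],[0,0,0.25],[0,0,0.25]]' --hand '[1,1,1,1,1,1,1,1]'

```text
clock: 27.55
tool_pos: [556.9, 33.8, 253.9]
tool_rot: [1.0, -0.006, 0.001, 0.001]
ft_force: [-0.3, -6.5, 2.3]
finger_gap: 8.0
grasp_force: 61.3
```

step_arm --delta_rot '[[0,0,0],[0,0,0],[0,0,0],[0,0,0],[0,0,0],[0,0,0],[0,0,0],[0,0,0]]' --offset '[[0,0,0.25],[0,0,0.25],[0,0,0.25],[0,0,0.25],[0,0,0.25],[0,0,0.25],[0,0,0.25],[0,0,0.25]]' --hand '[1,1,1,1,1,1,1,1]'

```text
clock: 28.35
tool_pos: [556.9, 33.8, 251.9]
tool_rot: [1.0, -0.006, 0.001, 0.001]
ft_force: [-0.3, -6.3, 2.9]
finger_gap: 8.2
grasp_force: 61.3
```

step_arm --delta_rot '[[0,0,0],[0,0,0],[0,0,0],[0,0,0],[0,0,0],[0,0,0],[0,0,0],[0,0,0]]' --offset '[[0,0,0.25],[0,0,0.25],[0,0,0.25],[0,0,0.25],[0,0,0.25],[0,0,0.25],[0,0,0.25],[0,0,0.25]]' --hand '[1,1,1,1,1,1,1,1]'

```text
clock: 29.15
tool_pos: [556.9, 33.8, 249.9]
tool_rot: [1.0, -0.006, 0.001, 0.001]
ft_force: [0.8, -7.0, 2.0]
finger_gap: 7.9
grasp_force: 61.3
```

step_arm --delta_rot '[[0,0,0],[0,0,0],[0,0,0],[0,0,0],[0,0,0],[0,0,0],[0,0,0],[0,0,0]]' --offset '[[0,0,0.25],[0,0,0.25],[0,0,0.25],[0,0,0.25],[0,0,0.25],[0,0,0.25],[0,0,0.25],[0,0,0.25]]' --hand '[1,1,1,1,1,1,1,1]'

```text
clock: 29.95
tool_pos: [556.9, 33.8, 247.9]
tool_rot: [1.0, -0.006, 0.001, 0.001]
ft_force: [-0.7, -6.6, 3.4]
finger_gap: 8.3
grasp_force: 61.3
```

step_arm --delta_rot '[[0,0,0],[0,0,0],[0,0,0],[0,0,0],[0,0,0],[0,0,0],[0,0,0],[0,0,0]]' --offset '[[0,0,0.25],[0,0,0.25],[0,0,0.25],[0,0,0.25],[0,0,0.25],[0,0,0.25],[0,0,0.25],[0,0,0.25]]' --hand '[1,1,1,1,1,1,1,1]'

```text
clock: 30.75
tool_pos: [556.9, 33.8, 245.9]
tool_rot: [1.0, -0.006, 0.001, 0.001]
ft_force: [0.0, -7.1, 2.7]
finger_gap: 7.9
grasp_force: 61.3
```

step_arm --delta_rot '[[0,0,0],[0,0,0],[0,0,0],[0,0,0],[0,0,0],[0,0,0],[0,0,0],[0,0,0]]' --offset '[[0,0,0.25],[0,0,0.25],[0,0,0.25],[0,0,0.25],[0,0,0.25],[0,0,0.25],[0,0,0.25],[0,0,0.25]]' --hand '[1,1,1,1,1,1,1,1]'

```text
clock: 31.55
tool_pos: [556.9, 33.7, 243.9]
tool_rot: [1.0, -0.006, 0.001, 0.001]
ft_force: [-1.2, -7.7, 2.4]
finger_gap: 8.3
grasp_force: 61.3
```

step_arm --delta_rot '[[0,0,0],[0,0,0],[0,0,0],[0,0,0],[0,0,0],[0,0,0],[0,0,0],[0,0,0]]' --offset '[[0,0,0.25],[0,0,0.25],[0,0,0.25],[0,0,0.25],[0,0,0.25],[0,0,0.25],[0,0,0.25],[0,0,0.25]]' --hand '[1,1,1,1,1,1,1,1]'

```text
clock: 32.35
tool_pos: [557.0, 33.7, 242.6]
tool_rot: [1.0, -0.006, 0.001, 0.001]
ft_force: [-2.8, -7.7, 10.0]
finger_gap: 8.5
grasp_force: 62.5
```

The force is rising sharply at an underside height of about 12.6 mm. One more small nudge will confirm it.

step_arm --delta_rot '[[0,0,0],[0,0,0],[0,0,0],[0,0,0],[0,0,0],[0,0,0],[0,0,0],[0,0,0]]' --offset '[[0,0,0.15],[0,0,0.15],[0,0,0.15],[0,0,0.15],[0,0,0],[0,0,0],[0,0,0],[0,0,0]]' --hand '[1,1,1,1,1,1,1,1]'

```text
clock: 33.15
tool_pos: [557.0, 33.8, 242.6]
tool_rot: [1.0, -0.006, 0.001, 0.001]
ft_force: [-4.9, -7.3, 13.1]
finger_gap: 7.8
grasp_force: 63.0
```

The force went up to +10 N with z unchanged, so red is home. I'll back off slightly, release and rise.

step_arm --delta_rot '[[0,0,0],[0,0,0],[0,0,0],[0,0,0],[0,0,0],[0,0,0],[0,0,0],[0,0,0]]' --offset '[[0,0,-1],[0,0,0],[0,0,0],[0,0,0],[0,0,-5],[0,0,-20],[0,0,-35],[0,0,-40]]' --hand '[1,0.4,0.4,0.4,0.4,0.4,0.4,0.4]'

```text
clock: 33.95
tool_pos: [555.6, 34.9, 341.5]
tool_rot: [1.0, -0.006, -0.002, -0.0]
ft_force: [0.6, -0.6, -0.5]
finger_gap: 25.7
grasp_force: 0.0
```

step_arm --delta_rot '[[0,0,0],[0,0,0],[0,0,0],[0,0,0],[0,0,0],[0,0,0],[0,0,0],[0,0,0]]' --offset '[[0,0,-20],[0,0,0],[0,0,0],[0,0,0],[0,0,0],[0,0,0],[0,0,0],[0,0,0]]' --hand '[0.4,0.4,0.4,0.4,0.4,0.4,0.4,0.4]'

```text
clock: 34.75
tool_pos: [556.2, 34.6, 361.1]
tool_rot: [1.0, -0.006, -0.0, -0.0]
ft_force: [-0.6, -0.3, 0.6]
finger_gap: 25.6
grasp_force: 0.0
```

```bash
python3 - <<'E'
from h import *
st();save('wrist','w6',(60,90,460,384),2)
E
```

```text
t 34.75 tcp [556.2  34.6 361.1] yaw -0.0112 tz [-7.e-04  1.e-04 -1.e+00] F [-0.6 -0.3  0.6] gap 25.6 g 0.0
```

View pics/w6.png

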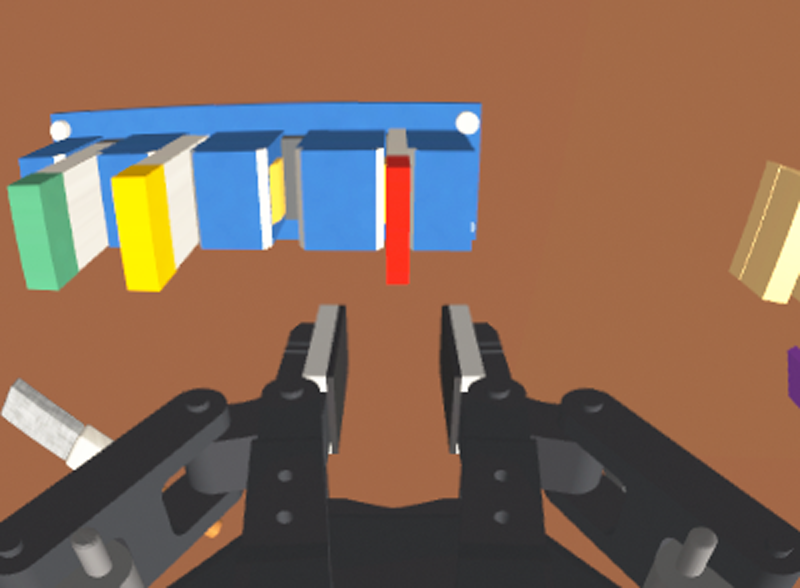

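Both plates stand upright in their slots: red's top at (386–410, 168–284), yellow's at (113–165, 168–290). I'll do a quick flush and height check, then hand in.

```bash
python3 - <<'E'
from h import *
u=lambda p:(np.array(p,float)+.5)/2-.5+[60,90]
f=lambda n,p,z:print(n,(q:=wrist2w(u(p),z)[:,:2]).round(1).tolist(),q.mean(0).round(1))
f('red',[(386,168),(410,168),(409,284),(387,284)],102.6)
f('yel',[(113,179),(164,167),(160,291),(128,290)],112.4)
f('rack',[(306,150),(377,150),(378,250),(304,249)],60)
print(env.job_done())
E
```

```text
red [[581.4, 37.7], [581.3, 28.2], [530.7, 28.7], [530.8, 38.0]] [556.1  33.1]
yel [[582.0, 150.5], [586.2, 126.4], [531.4, 136.4], [531.5, 152.2]] [557.8 141.4]
rack [[580.1, 75.9], [579.5, 42.5], [529.3, 42.9], [530.1, 79.7]] [554.8  60.3]
the job is handed in; nothing more can be done
None
```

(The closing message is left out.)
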